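Tip a propeller out through the window of a turning cover

TASK

Turn the smoked cover of the cast aluminium pan counter-clockwise by its red peg until it reaches its stop, so that the window lies along the white propeller inside. Then grip the propeller, tip it and ease it out diagonally through the window, one end first and without forcing it against the cover, and finish while still holding it steady in the air, all of it at least 5 cm above the cover and touching nothing else. Leave the cover at its stop, and the lens cap, the yellow bracket and the ring magnet where they are.

Things in the scene. Friction and masses are not known exactly. Their poses are not given: they have to be found in the camera images.
- pan: Fixed round cast pan on the table, outer diameter 256 mm, inner radius 122 mm, rim 60 mm and inner floor 8 mm above the table. Origin: on the axis of pan and cover, at table level; +x: the way the propeller lies, and the window too when the cover is at its stop. Two rubber saddles (10 along x, 40 along y, tops 38 mm above the table) stand in it at x = +55 and -55 mm.
- cover (a joint): Angle (rad) of the smoked see-through cover about the pan's axis, growing counter-clockwise from above; start 0 to 0.45, stop 1.2. Disc 252 mm across, underside 62, top 67 mm above the table; friction about 2.5 N at the peg, stays where left. At the stop its window (rectangular hole, orange edge) spans x = -50 to +75, y = -52 to +52 mm in the pan's frame.
- peg (a point): Upright round red peg fixed on the cover, 16 mm in diameter, 67 to 107 mm above the table, to turn the cover by. Point on its axis, 93 mm above the table and 98 mm from the pan's axis; at the stop it is at x = 0, y = +98 mm in the pan's frame. Its axes turn with the cover: x along the window, y outwards.
- window (a point): Centre of the window in the cover, at the cover's top face (67 mm above the table), 12.5 mm from the pan's axis. x along the window's 125 mm length towards the end that is nearer to the rim, y across its 104 mm width.
- prop_center (a point): White two-blade propeller, 180 mm long, about 30 g, lying flat on the saddles, both ends under the cover. Point on the hub axis, half-way up the blades, 41 mm above the table at the start; x along the blades (near the pan's +x), z up. Blades 6 mm thick, 22 mm wide to 55 mm from the hub axis, 18 to 75, then 12; hub 20 mm across, 10 high, underside level with the blades'.
- prop_tip_a (a point): Propeller tip towards its +x, 2 mm in from the end of the blade, half-way up. At the start about 15 mm under the cover beyond the window's end (cover at its stop).
- prop_tip_b (a point): The other propeller tip, towards its -x, 2 mm in from the end. At the start about 40 mm under the cover (cover at its stop).
- lens_cap: Bystander: smoky grey round lens cap, 52 mm across, 9 mm high, lying on the table. Origin: centre of its underside.
- bracket: Bystander: yellow plastic U-shaped gimbal bracket, 60 x 30 mm, 38 mm high, on the table. Origin: centre of its underside.
- magnet: Bystander: steel ring magnet, 40 mm across, 10 mm high, on the table. Origin: centre of its underside.
Not all that is in view belongs to the job. Of the things that look like the part that bears prop_center, the middle-sized one is meant.

How it is judged (in metres and radians):
On the way, in this order (a step that is already met when the one before it is completed fails the run):
1. the cover is turned to its stop (within 0.07 rad) with the propeller still lying in the pan (value of joint cover above 1.13 rad and height (world z) of prop_center below 0.05 m), for 0.2 s.
2. the propeller is tipped through the window: one tip above the cover while the other is still under it, cover at its stop (((value of joint cover above 1.13 rad and height (world z) of prop_tip_a above 0.075 m and height (world z) of prop_tip_b below 0.058 m) or (value of joint cover above 1.13 rad and height (world z) of prop_tip_b above 0.075 m and height (world z) of prop_tip_a below 0.058 m))), for 0.1 s.
At the end, for the whole second after the job is handed in: The cover is within 0.07 rad of its stop; the propeller is held by the fingers, still (under 30 mm/s), its hub and both tips at least 40 mm above the cover's top (107 mm above the table), touching neither cover nor pan; lens cap, bracket and magnet each within 30 mm of where they were (value of joint cover above 1.13 rad and height (world z) of each of prop_tip_a, prop_tip_b, prop_center above 0.107 m and contact force between the fingers and prop above 1 N and contact force between prop and pan below 0.2 N and linear speed of prop below 0.03 m/s and angular speed of prop below 0.3 rad/s and distance of each of lens_cap, bracket, magnet from where it was at the start of the episode below 0.03 m); the arm keeps its last pose, push and grip.
It fails at once if the propeller, once it is lifted off its saddles, is forced against the cover or the pan (over 20 N) (contact force between prop and pan above 20 N and height (world z) of any of prop_tip_a, prop_tip_b above 0.05 m).
It fails at once if a bystander (lens cap, bracket or magnet) is shifted by more than 30 mm (distance of any of lens_cap, bracket, magnet from where it was at the start of the episode above 0.03 m).
It also fails if it takes over 58 s, if anything falls off the work surface, if the arm or the gripper's body presses on something with over 40 N, if the wrist force passes 120 N, or if a joint passes its speed limit or range.

ROBOT

A 7-joint arm with a two-finger parallel gripper is mounted at the origin on the work surface. World frame = base frame: x ahead of the robot, y to its left, z up, the work surface at z = 0. Lengths are in mm, angles in rad, forces in N, time in s.
With the tool pointing down it reaches from about 425 to 825 mm from the base axis. Payload 3.6 kg.
Tool frame: the origin (TCP) lies midway between the tips of the shut fingers; the grasp point (between the pads) lies 19 mm behind it (env.grasp_offset is the distance from the TCP to the grasp point, in mm); x points along the fingers, y is the direction in which the jaws open and shut, and the axes are right-handed (so a half turn about x gives the same grasp; the last joint's range is limited). The gripper opens to 93 mm and grips with 3 to 60 N. Pads are 15 mm wide; open, the fingers measure 128 mm over their backs; the gripper's body (75 mm by 188 mm) begins 65 mm behind the grasp point.
Start: joints at [1.25, 0.615, -0.013, 1.423, 0.008, 1.103, -0.04], TCP at [188.869, -621.923, 185.54] pointing down, gripper open.
Joint ranges: [-3.12, 3.12], [-0.3, 2.06], [-1.34, 1.32], [0.26, 2.42], [-1.36, 4.5], [0.01, 1.98], [-2.84, 2.84]. Speed limits (rad/s): [2.79, 2.79, 3.14, 3.14, 3.14, 3.14, 3.14].

INTERFACE

Orientations are given as a unit quaternion [w, x, y, z].
In Python, from station import env gives the robot as it stands. Calls block until the motion is done:
- env.movep(position, orientation): joint-space move of the TCP to a pose.
- env.move_linear(position, attitude=None, rate=150, stop_force=None): straight line of the TCP; attitude=None keeps the orientation; rate is the mean speed in mm/s. With stop_force (N) it stops when the force on the tool has changed by that much, and returns True; else False.
- env.movej(angles): joint-space move.
- env.open_gripper() and env.close_gripper(grip_force=None): open the fingers fully, or close them until they stop; grip_force is the grip in N (None keeps the last).
- env.dwell(seconds).
- env.solve_ik(position, orientation): joint angles nearest the present ones, or None.
- env.read_state(): the state.
- env.grab_frame(name): name is "side" or "top" or "wrist"; returns the picture (480x640x3 uint8, red, green, blue); there is no depth.
- env.calibration(name): a dict with "mtx" (3x3 intrinsics, pixels), "k1" (the pictures are not rectified: a ray, as slopes to the right and down, at radius r is drawn at 1 + k1 r^2 times it, then the intrinsics apply), "R" (3x3) and "t" (3): a world point X has camera coordinates R X + t. Camera axes: x right, y down, z forward; pixel columns grow to the right and rows downward; lengths in mm; the calibration is good to about 2 mm. A picture is of the moment at which its call begins: read the wrist's pose just before it. calibration takes no time and is no camera call; for the wrist camera it gives the pose at the moment of the call.
A pose or a line that the arm cannot do raises env.IKError and nothing moves.
- env.finish_job(): hands the job in, once; it reports no verdict.
The state is a dict: "time": time; "q": joint angles; "joint_vel": joint speeds; "joint_efforts": joint torques, N m; "ee_pos": TCP position; "tcp_rot": TCP orientation; "ft_force": force on the tool from outside, world axes, zero at the start; "torque": the same for the moment, N m; "opening": opening from 0.0 (shut) to 1.0 (fully open).
Only numpy, scipy, OpenCV 4.12 (cv2) and the standard library are available. Lean on these libraries where they do the work, as an engineer would, in place of code of your own. Each camera call takes 0.05 s, during which the arm holds its last target.

## Working session

There is one attempt and no reset: what is moved stays moved. The work goes in short steps, each a Python script; the robot and the scene stay as the last script left them, time stands still between calls to the robot, and variables do not carry over. Pictures are saved under pics/ and viewed, and the job is handed in when it is done.

```bash
ls; mkdir -p pics
python3 - <<'E'
from station import env
import cv2
for n in("side","top","wrist"):
    c=env.calibration(n); print(n,c)
    f=env.grab_frame(n); cv2.imwrite(f"pics/{n}0.png",f[:,:,::-1])
print(env.read_state(), env.grasp_offset)
E
```

```text
pics
side {'mtx': array([[478.916807  ,   0.        , 319.22251951],
       [  0.        , 478.916807  , 233.59073298],
       [  0.        ,   0.        ,   1.        ]]), 'k1': -0.025163927500759915, 'R': array([[-0.74765411, -0.66402233,  0.00936392],
       [-0.40814566,  0.4483361 , -0.79524327],
       [ 0.52386111, -0.59838874, -0.60621816]]), 't': array([432.34768712, 292.1105149 , 670.9663274 ])}
top {'mtx': array([[576.81525741,   0.        , 327.63795807],
       [  0.        , 576.81525741, 237.99402833],
       [  0.        ,   0.        ,   1.        ]]), 'k1': 0.005771633078654723, 'R': array([[ 0.02654886, -0.99953705, -0.01486054],
       [-0.99808182, -0.02567266, -0.05633465],
       [ 0.05592706,  0.01632766, -0.99830134]]), 't': array([  14.76542701,  539.26521849, 1143.40978151])}
wrist {'mtx': array([[389.17721977,   0.        , 321.10371836],
       [  0.        , 389.17721977, 236.20512353],
       [  0.        ,   0.        ,   1.        ]]), 'k1': -0.07163972318878781, 'R': array([[ 0.29062739, -0.95683189, -0.00290619],
       [-0.91626107, -0.27917698,  0.28727314],
       [-0.27568345, -0.08082661, -0.9578443 ]]), 't': array([-647.81651026,  -33.19567571,  392.31526442])}
{'time': 0.15, 'q': array([ 1.24952873,  0.61570284, -0.01257948,  1.42450303,  0.00810329,
        1.10339865, -0.04039066]), 'joint_vel': array([ 0.00033128, -0.00363659,  0.00275468, -0.00265166,  0.00016959,
       -0.00040652,  0.00115007]), 'joint_efforts': array([ 8.27095209e-04, -4.59346175e+01,  2.09637810e-01, -1.65942657e+01,
       -6.10800041e-02,  1.81331002e-02,  1.64226503e-04]), 'ee_pos': array([ 188.63735818, -621.33584415,  184.65291895]), 'tcp_rot': array([-0.10317096, -0.69932189, -0.10453835,  0.69955442]), 'ft_force': array([-0.51869291,  0.82877409, -0.31457676]), 'torque': array([ 0.01353021, -0.03572923,  0.02441355]), 'opening': 0.9960140432995035} 18.8
```

View pics/top0.png

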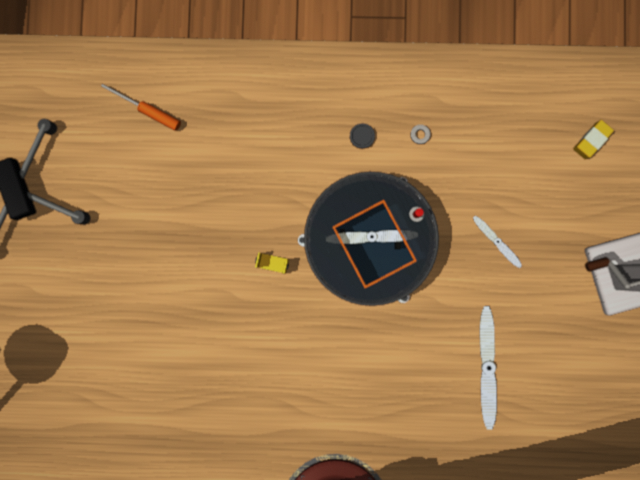

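View pics/side0.png

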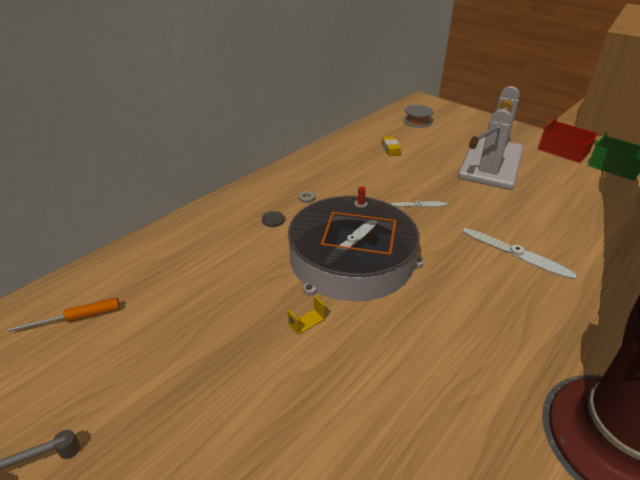

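View pics/wrist0.png

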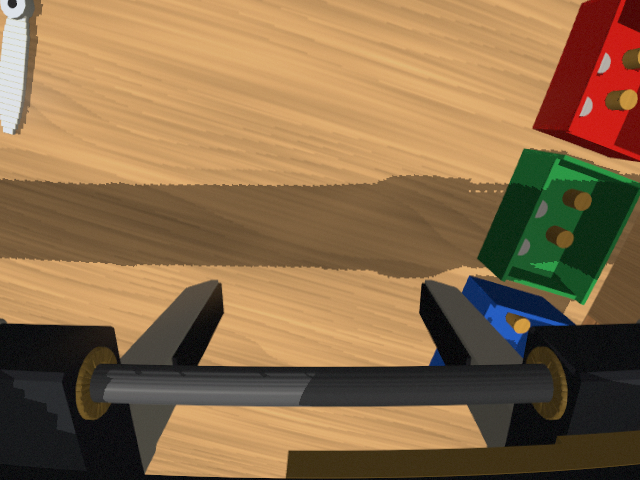

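```bash
cat > h.py <<'E'
import numpy as np, cv2
def und(c,px):
    px=np.atleast_2d(np.asarray(px,float)); M=np.asarray(c["mtx"])
    d=(px-[M[0,2],M[1,2]])/M[0,0]; s=d.copy()
    for _ in range(20): s=d/(1+c["k1"]*(s**2).sum(1,keepdims=True))
    return s
def ray(c,px):
    s=und(c,px); R=np.asarray(c["R"]); o=-R.T@np.asarray(c["t"])
    return o,np.c_[s,np.ones(len(s))]@R
def onplane(c,px,z):
    o,d=ray(c,px); return o+d*((z-o[2])/d[:,2])[:,None]
def proj(c,X):
    X=np.atleast_2d(X)@np.asarray(c["R"]).T+np.asarray(c["t"]); s=X[:,:2]/X[:,2:]
    s=s*(1+c["k1"]*(s**2).sum(1,keepdims=True)); M=np.asarray(c["mtx"])
    return s*M[0,0]+[M[0,2],M[1,2]]
E
python3 - <<'E'
from station import env
from h import *
c=env.calibration("top"); im=cv2.imread("pics/top0.png"); hsv=cv2.cvtColor(im,cv2.COLOR_BGR2HSV)
H,S,V=cv2.split(hsv)
roi=np.zeros(H.shape,bool); roi[165:310,300:445]=1
org=((H>=5)&(H<=15)&(S>180)&(V>120)&roi).astype(np.uint8)
cn=max(cv2.findContours(org,cv2.RETR_EXTERNAL,cv2.CHAIN_APPROX_NONE)[0],key=cv2.contourArea)
r=cv2.minAreaRect(cn); b=cv2.boxPoints(r); W=onplane(c,b,67); print("win",b,W[:,:2],W.mean(0))
print([np.linalg.norm(W[i]-W[(i+1)%4]) for i in range(4)])
red=(((H<4)|(H>174))&(S>170)&(V>100)&roi).astype(np.uint8)
ys,xs=np.nonzero(red); print("red",len(xs),xs.mean(),ys.mean(),xs.min(),xs.max(),ys.min(),ys.max())
print(onplane(c,[[xs.mean(),ys.mean()]],105))
wh=((S<60)&(V>140)&roi).astype(np.uint8)
n,l,st,ce=cv2.connectedComponentsWithStats(wh)
for i in range(1,n):
    if st[i,4]>40:
        print(st[i],ce[i]); 
        k=np.argwhere(l==i)[:,::-1].astype(np.float32); P=onplane(c,k,44); q=P[:,:2]-P[:,:2].mean(0)
        u,s,v=np.linalg.svd(q,full_matrices=False); print(P.mean(0),v[0],(q@v[0]).min(),(q@v[0]).max(),(q@v[1]).min(),(q@v[1]).max())
crop=cv2.resize(im[165:310,295:450],None,fx=5,fy=5,interpolation=cv2.INTER_CUBIC)[:600,:775]
cv2.imwrite("pics/crop0.png",crop)
E
```

```text
win [[331.6595  226.35675]
 [383.4865  198.91893]
 [416.2027  260.71625]
 [364.37567 288.15405]] [[ 558.38164943   20.87828399]
 [ 613.81575183  -77.39418538]
 [ 496.69288418 -142.2838015 ]
 [ 441.78978811  -44.6088841 ]] [527.67001839 -60.85214675  67.        ]
[np.float64(112.82915379028081), np.float64(133.8970813946103), np.float64(112.04793370168429), np.float64(133.72446040684906)]
red 57 418.719298245614 212.2280701754386 414 423 209 216
[[ 585.81722577 -140.09005666  105.        ]]
[410 208  12  13  56] [413.83928571 215.10714286]
[ 586.31913151 -139.23346497   44.        ] [-0.88099622 -0.4731233 ] -13.175284748726583 13.100194093624344 -10.161107000958559 7.5504225542109
[346 230  57  14 561] [373.68805704 236.33333333]
[542.66062731 -61.61407901  44.        ] [-0.05207678  0.99864308] -55.117869932888446 54.11341686822092 -11.944052500400433 11.671504691018818
```

View pics/crop0.png

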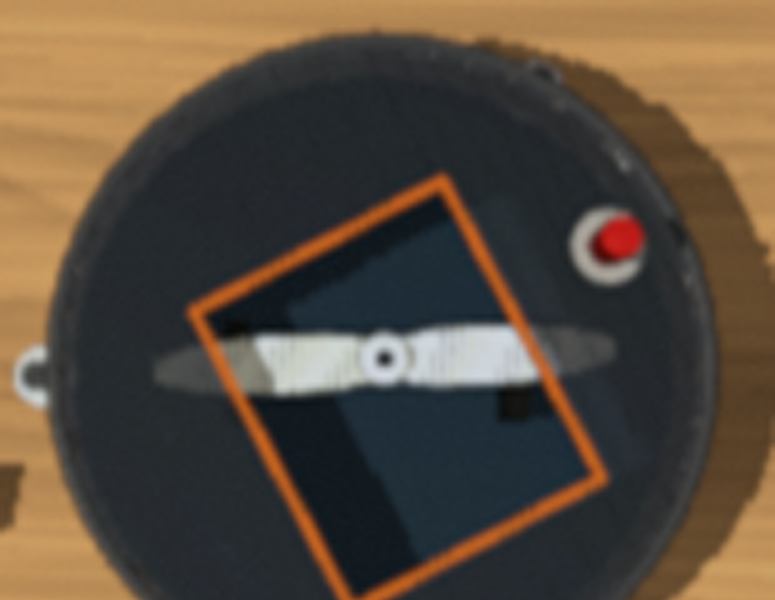

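Run:
```python
from station import env
from h import *
from scipy.spatial.transform import Rotation as Ro
c=env.calibration("wrist"); s=env.read_state()
q=s["tcp_rot"]; R=Ro.from_quat(np.r_[q[1:],q[0]]).as_matrix(); p=s["ee_pos"]; print(R.round(3))
im=cv2.imread("pics/wrist0.png"); im=np.ascontiguousarray(im)
def d(v,col):
    u=proj(c,p+R@np.array(v,float))[0]; print(v,u.round(0)); cv2.circle(im,tuple(int(a) for a in u),3,col,-1)
for y in(-64,-46.5,46.5,64):
    for z in(-7.5,7.5):
        for x in (0,-19,-40): d([x,y,z],(0,255,0) if abs(y)<50 else (0,0,255))
cv2.imwrite("pics/wrist0b.png",im)
ch=env.calibration("top"); hub=onplane(ch,[[372,236.6]],48); print("hub",hub)
for px in([325.4,239],[418.6,235]): print(onplane(ch,[px],41))
```

```text
[[-0.001  0.291 -0.957]
 [ 0.002 -0.957 -0.291]
 [-1.    -0.002  0.   ]]
[0, -64, -7.5] [206. 260.]
[-19, -64, -7.5] [195. 273.]
[-40, -64, -7.5] [181. 291.]
[0, -64, 7.5] [208. 286.]
[-19, -64, 7.5] [198. 301.]
[-40, -64, 7.5] [184. 321.]
[0, -46.5, -7.5] [238. 260.]
[-19, -46.5, -7.5] [230. 274.]
[-40, -46.5, -7.5] [219. 291.]
[0, -46.5, 7.5] [239. 286.]
[-19, -46.5, 7.5] [232. 301.]
[-40, -46.5, 7.5] [222. 321.]
[0, 46.5, -7.5] [408. 260.]
[-19, 46.5, -7.5] [416. 274.]
[-40, 46.5, -7.5] [427. 291.]
[0, 46.5, 7.5] [406. 286.]
[-19, 46.5, 7.5] [414. 301.]
[-40, 46.5, 7.5] [424. 321.]
[0, 64, -7.5] [440. 260.]
[-19, 64, -7.5] [450. 274.]
[-40, 64, -7.5] [465. 291.]
[0, 64, 7.5] [437. 286.]
[-19, 64, 7.5] [448. 301.]
[-40, 64, 7.5] [461. 321.]
hub [[541.8103582  -58.09756999  48.        ]]
[[535.16475142  32.7749903   41.        ]]
[[ 547.71603449 -149.64927753   41.        ]]
```

View pics/wrist0b.png

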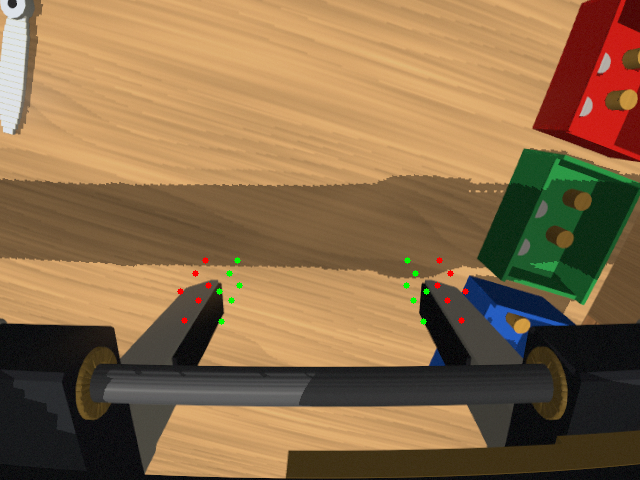

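```bash
cat >> h.py <<'E'
from scipy.spatial.transform import Rotation as Ro
def quat(R):
    q=Ro.from_matrix(R).as_quat(); return np.r_[q[3],q[:3]]
def mat(q): return Ro.from_quat(np.r_[q[1:],q[0]]).as_matrix()
def down(al):
    x=np.array([0,0,-1.]); y=np.array([np.cos(al),np.sin(al),0]); return np.c_[x,y,np.cross(x,y)]
AX=np.array([538.6,-54.8])
E
python3 - <<'E'
from station import env
from h import *
for base in (29,-151):
  for k in (0,32,64,70):
    a=np.radians(base+k); pa=np.radians(-151+90+k)
    P=np.r_[AX+98*np.array([np.cos(pa),np.sin(pa)]),74]
    for z in (74,150):
        P[2]=z; q=env.solve_ik(P,quat(down(a))); print(base,k,P.round(1),None if q is None else q.round(2))
E
```

```text
29 0 [ 586.1 -140.5   74. ] [ 0.5   0.71 -0.5   1.68  0.43  0.86  0.32]
29 0 [ 586.1 -140.5  150. ] [ 0.53  0.63 -0.55  1.6   0.37  1.02  0.37]
29 32 [ 624.3 -102.3   74. ] [ 0.49  0.78 -0.64  1.59  0.54  0.95  0.73]
29 32 [ 624.3 -102.3  150. ] [ 0.51  0.71 -0.69  1.51  0.48  1.1   0.78]
29 64 [636.5 -49.7  74. ] [ 0.47  0.83 -0.77  1.57  0.65  1.02  1.12]
29 64 [636.5 -49.7 150. ] [ 0.48  0.75 -0.8   1.49  0.56  1.15  1.2 ]
29 70 [635.4 -39.5  74. ] [ 0.46  0.83 -0.79  1.57  0.67  1.02  1.2 ]
29 70 [635.4 -39.5 150. ] [ 0.47  0.75 -0.82  1.5   0.58  1.15  1.27]
-151 0 [ 586.1 -140.5   74. ] [ 0.02  0.68  0.29  1.7  -0.26  0.8  -2.2 ]
-151 0 [ 586.1 -140.5  150. ] [ 0.04  0.59  0.26  1.62 -0.17  0.96 -2.28]
-151 32 [ 624.3 -102.3   74. ] [ 0.04  0.71  0.14  1.6  -0.12  0.84 -1.84]
-151 32 [ 624.3 -102.3  150. ] [ 0.07  0.62  0.1   1.53 -0.07  1.   -1.89]
-151 64 [636.5 -49.7  74. ] [ 0.05  0.71 -0.02  1.58  0.02  0.85 -1.49]
-151 64 [636.5 -49.7 150. ] [ 0.09  0.63 -0.08  1.5   0.05  1.01 -1.52]
-151 70 [635.4 -39.5  74. ] [ 0.05  0.71 -0.05  1.59  0.04  0.84 -1.42]
-151 70 [635.4 -39.5 150. ] [ 0.09  0.63 -0.11  1.51  0.07  1.01 -1.45]
```

Run:
```python
from station import env
from h import *
a=np.radians(29); Q=quat(down(a))
P=np.array([586.1,-140.5,170])
env.movep(P,Q); print(env.read_state()["time"])
env.move_linear([P[0],P[1],76],rate=120)
print(env.read_state()["ft_force"])
env.close_gripper(grip_force=15)
s=env.read_state(); print(s["time"],s["opening"],s["ee_pos"],s["ft_force"])
c=env.calibration("wrist"); f=env.grab_frame("wrist"); im=f[:,:,::-1].copy()
R=mat(s["tcp_rot"])
for y in(-8,8):
  for x in(0,-10):
    for z in(-7.5,7.5):
      u=proj(c,s["ee_pos"]+R@np.array([x,y,z]))[0]; cv2.circle(im,tuple(int(v) for v in u),2,(0,255,0) if x==0 else (255,0,255),-1)
cv2.imwrite("pics/w1.png",im)
```

```text
2.3833
[0.04932436 1.03105361 0.17831207]
4.7667 0.0050074298411241095 [ 586.11038363 -140.51093987   76.01059661] [-0.19789514  0.19944476  0.07137842]
```

View pics/w1.png

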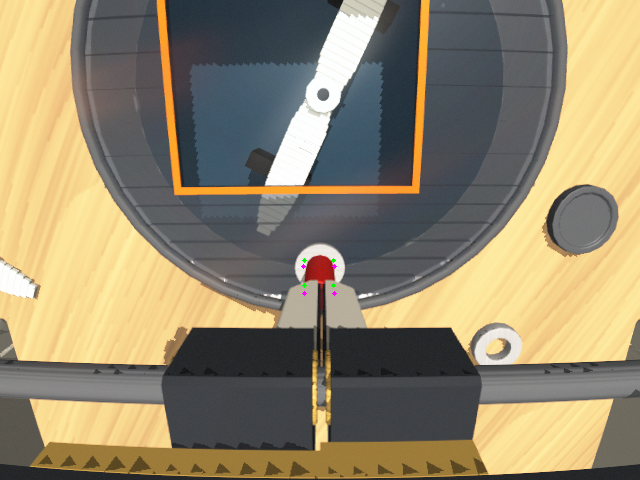

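Run:
```python
from station import env
from h import *
s=env.read_state(); c=env.calibration("wrist"); R=mat(s["tcp_rot"]); p=s["ee_pos"]
o=-c["R"].T@c["t"]; print("cam in tool",R.T@(o-p))
print("peg top", proj(c,[[586.1,-140.5,107],[586.1,-140.5,93],[586.1,-140.5,67]]))
for x in(0,-20,-30,-40): print(x,proj(c,p+np.array([[x,0,-7.5],[x,0,7.5]])@R.T).round(0).tolist())
for n in("side","top"):
    f=env.grab_frame(n); c=env.calibration(n); im=f[:,:,::-1].copy()
    u=proj(c,[p])[0]; print(n,u)
    x0,y0=int(u[0])-50,int(u[1])-60
    cv2.circle(im,tuple(int(v) for v in u.round()),0,(0,255,0),-1)
    cv2.imwrite(f"pics/{n}1.png",cv2.resize(im[y0:y0+100,x0:x0+110],None,fx=6,fy=6,interpolation=cv2.INTER_NEAREST))
```

```text
cam in tool [-198.91318631    1.14179313  -80.46415909]
peg top [[318.88564935 297.67161787]
 [319.05036958 285.64582473]
 [319.30441434 267.12588226]]
0 [[319.0, 260.0], [319.0, 286.0]]
-20 [[319.0, 274.0], [319.0, 302.0]]
-30 [[319.0, 282.0], [319.0, 311.0]]
-40 [[319.0, 291.0], [319.0, 321.0]]
side [360.76605501 200.34625381]
top [416.76919134 213.62160074]
```

View pics/side1.png

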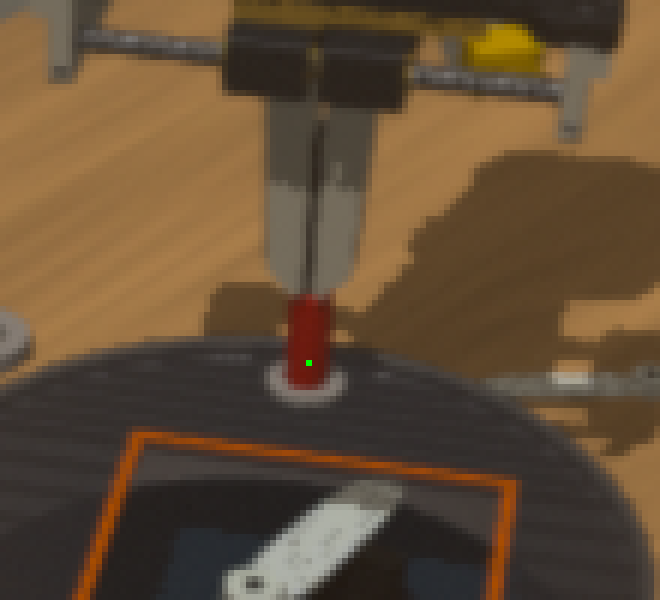

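View pics/top1.png

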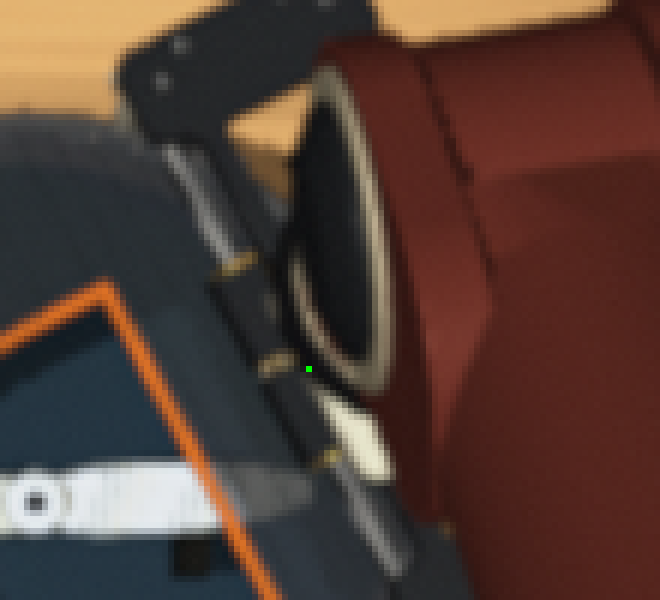

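Run:
```python
from station import env
from h import *
c=env.calibration("side"); s=env.read_state()
for z in(67,76,100,104,107,110,115): 
    u=proj(c,[[586.1,-140.5,z]])[0]; print(z,u.round(1),((u-[310,140])*6).round(0))
c=env.calibration("wrist");print(s["ft_force"],s["opening"])
for z in(67,):print(proj(c,[[586.1,-140.5,z]]))
```

```text
67 [360.5 203.9] [303. 383.]
76 [360.8 200.4] [305. 362.]
100 [361.5 190.7] [309. 304.]
104 [361.6 189.1] [310. 295.]
107 [361.7 187.9] [310. 287.]
110 [361.8 186.7] [311. 280.]
115 [361.9 184.6] [312. 268.]
[-0.37913511  0.54288068 -0.0053837 ] 0.003313156037350067
[[319.30461237 267.12594261]]
```

Run:
```python
from station import env
from h import *
env.open_gripper()
hit=env.move_linear([586.1,-140.5,46],rate=60,stop_force=8)
print(hit,env.read_state()["ee_pos"])
env.close_gripper(grip_force=15)
s=env.read_state(); print(s["time"],s["opening"],s["ee_pos"],s["ft_force"])
f=env.grab_frame("side"); cv2.imwrite("pics/side2.png",cv2.resize(f[140:260,280:430,::-1],None,fx=5,fy=5))
```

```text
False [ 586.15232182 -140.37690721   45.83355508]
8.225 0.1695526937660272 [ 585.74193049 -140.7491143    45.97110103] [-0.05806092 -0.65105744  1.34225291]
```

View pics/side2.png

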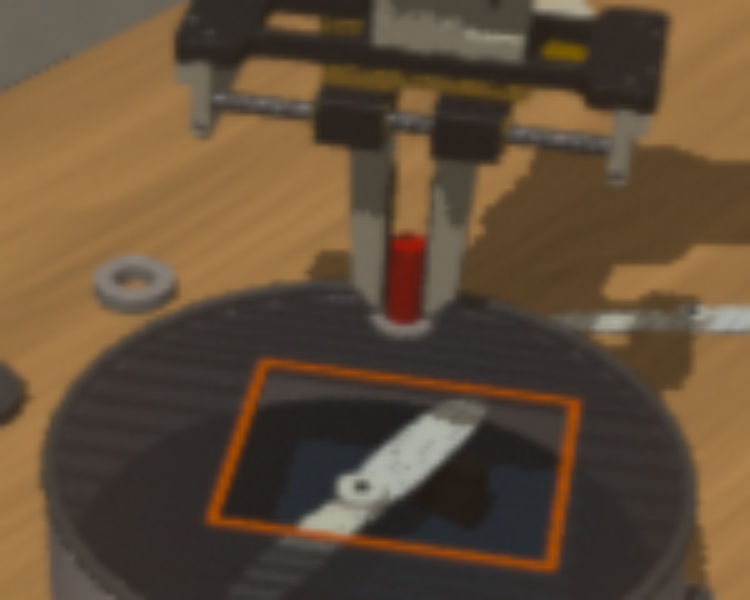

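Run:
```python
from station import env
from h import *
k=0; hit=False
ks=[11,22,33,44,52]+list(range(56,80,3))
for k in ks:
    a=np.radians(29+k); pa=np.radians(-61+k)
    P=np.r_[AX+98*np.array([np.cos(pa),np.sin(pa)]),46]
    hit=env.move_linear(P,quat(down(a)),rate=90,stop_force=22 if k<56 else 9)
    s=env.read_state(); p=s["ee_pos"]; print(k,hit,s["time"],np.degrees(np.arctan2(p[1]-AX[1],p[0]-AX[0])).round(2),s["ft_force"].round(1),s["opening"].round(3))
    if hit: break
f=env.grab_frame("top"); cv2.imwrite("pics/top3.png",f[:,:,::-1]); cv2.imwrite("pics/top3c.png",cv2.resize(f[165:310,295:450,::-1],None,fx=4,fy=4))
```

```text
Traceback (most recent call last):
AttributeError: 'float' object has no attribute 'round'
```

Run:
```python
from station import env
from h import *
ks=[22,33,44,52]+list(range(56,80,3))
for k in ks:
    a=np.radians(29+k); pa=np.radians(-61+k)
    P=np.r_[AX+98*np.array([np.cos(pa),np.sin(pa)]),46]
    hit=env.move_linear(P,quat(down(a)),rate=90,stop_force=22 if k<56 else 9)
    s=env.read_state(); p=s["ee_pos"]; print(k,hit,s["time"],round(float(np.degrees(np.arctan2(p[1]-AX[1],p[0]-AX[0]))),2),s["ft_force"].round(1),s["opening"])
    if hit: break
f=env.grab_frame("top"); cv2.imwrite("pics/top3.png",f[:,:,::-1]); cv2.imwrite("pics/top3c.png",cv2.resize(f[165:310,295:450,::-1],None,fx=4,fy=4))
```

```text
22 False 8.9917 -38.65 [-2.5  1.6  0.8] 0.17065586725818596
33 False 9.35 -27.84 [-2.2  1.4  1.5] 0.1732378898548461
44 False 9.7083 -16.87 [-3.8  1.3  3.2] 0.1692192370844291
52 False 10.0083 -9.13 [-5.3  1.   4.2] 0.16932296324759272
56 False 10.2583 -5.54 [-5.2  0.4  3.4] 0.17194533132206805
59 False 10.5083 -2.83 [-4.6 -0.1  4.2] 0.16941933830166178
62 False 10.7583 0.08 [-5.4 -0.3  3.7] 0.17082513316802087
65 False 11.0083 1.35 [-5.8 -4.9  5.1] 0.16611062208558242
68 False 11.2583 1.17 [ -6. -10.   6.] 0.16720362227939403
71 False 11.5083 1.0 [ -5.9 -14.5   8.1] 0.17108702528721087
74 False 11.7583 0.77 [ -5.1 -21.5  10.2] 0.17142426726826684
77 False 12.0083 0.54 [ -4.2 -26.1   9.9] 0.16980965531892012
```

View pics/top3c.png

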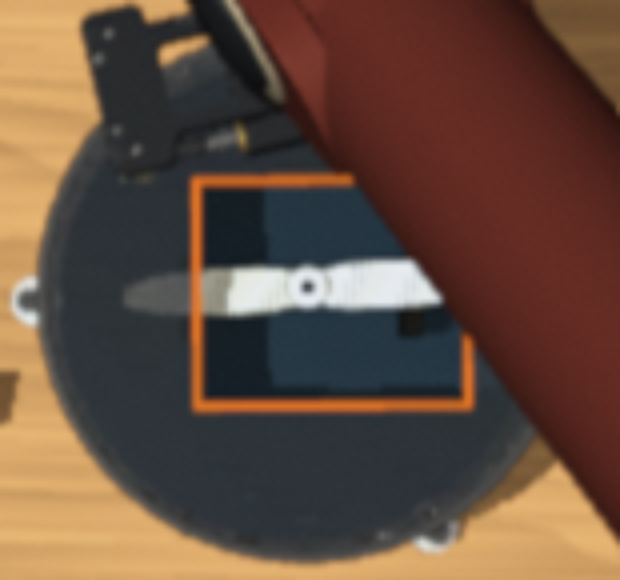

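Run:
```python
from station import env
from h import *
k=62.5; a=np.radians(29+k); pa=np.radians(-61+k); d=np.array([np.cos(pa),np.sin(pa)])
env.move_linear(np.r_[AX+98*d,46],quat(down(a)),rate=60)
print(env.read_state()["ft_force"])
env.open_gripper()
env.move_linear(np.r_[AX+98*d,110],rate=150)
# pan frame guess
psi=np.radians(-88.65); ex=np.array([np.cos(psi),np.sin(psi)]); ey=np.array([-ex[1],ex[0]])
C=AX+20*ex
for jaw in (48,138-0):
  for z in (110,0):
    print(jaw,z,env.solve_ik(np.r_[C,z],quat(down(np.radians(jaw)))))
env.movep(np.r_[C,130],quat(down(np.radians(48))))
s=env.read_state(); print(s["time"],s["ee_pos"])
f=env.grab_frame("wrist"); cv2.imwrite("pics/w4.png",f[:,:,::-1])
f=env.grab_frame("top"); cv2.imwrite("pics/top4.png",f[:,:,::-1])
```

```text
[-5.37019567 -2.45297182  4.13119805]
48 110 [ 0.51633353  0.61962266 -0.65737257  1.81193906  0.48050482  0.87523044
  0.470671  ]
48 0 [ 0.4366272   0.76768834 -0.5380853   1.89914353  0.62938769  0.64929581
  0.3431844 ]
138 110 [ 0.70787975  0.75206773 -1.03235748  1.80646748  0.75100037  1.03427392
  1.78601668]
138 0 [ 0.62372938  0.88124987 -0.88099402  1.89343221  0.92586758  0.84012008
  1.64970207]
15.1333 [539.24558439 -74.8608667  129.37896272]
```

View pics/w4.png

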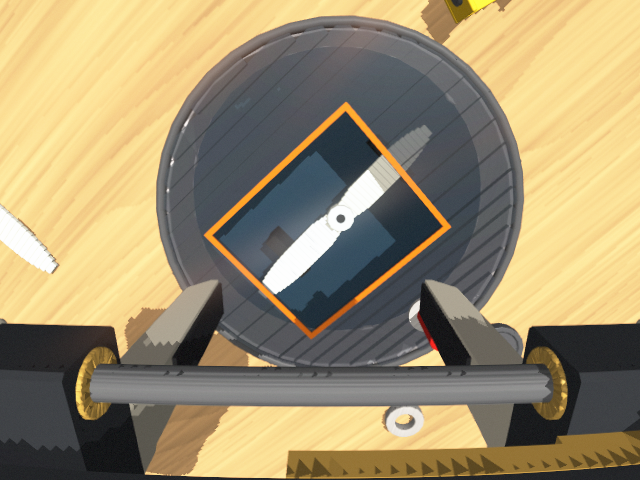

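View pics/top4.png

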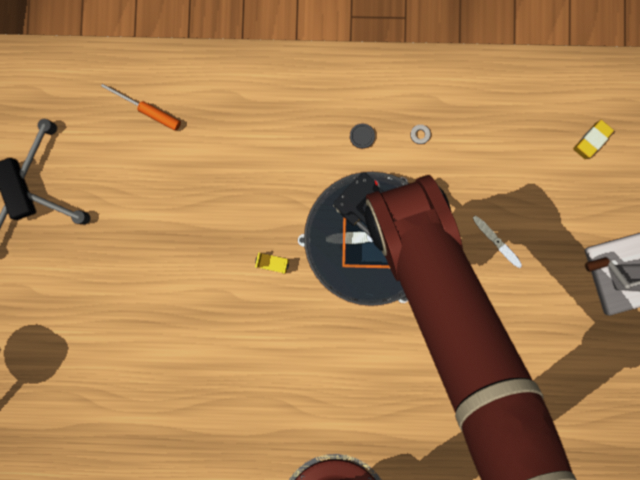

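Run:
```python
from station import env
from h import *
c=env.calibration("wrist"); im=cv2.imread("pics/w4.png"); H,S,V=cv2.split(cv2.cvtColor(im,cv2.COLOR_BGR2HSV))
m=((H>=5)&(H<=17)&(S>170)&(V>120)); m[:90]=0; m[345:]=0; m[:,:200]=0; m[:,460:]=0
ys,xs=np.nonzero(m); P=onplane(c,np.c_[xs,ys],67)[:,:2].astype(np.float32)
r=cv2.minAreaRect(P); b=cv2.boxPoints(r); print("outer",r,b)
# inner: fit lines to inner hole
cs,h=cv2.findContours(m.astype(np.uint8),cv2.RETR_CCOMP,cv2.CHAIN_APPROX_NONE)
for i,k in enumerate(cs):
    if cv2.contourArea(k)>5000:
        W=onplane(c,k[:,0],67)[:,:2].astype(np.float32); rr=cv2.minAreaRect(W); print("cont",h[0][i][3],rr)
w=((S<40)&(V>150)); w[:100]=0; w[300:]=0; w[:,:250]=0; w[:,:]&=True; w[:,440:]=0
n,l,st,ce=cv2.connectedComponentsWithStats(w.astype(np.uint8))
for i in range(1,n):
    if st[i,4]>300:
        k=np.argwhere(l==i)[:,::-1]; Q=onplane(c,k,44)[:,:2]; q=Q-Q.mean(0); v=np.linalg.svd(q,full_matrices=False)[2]
        print(st[i],"prop mean",Q.mean(0),"dir",np.degrees(np.arctan2(*v[0][::-1])),(q@v[0]).min(),(q@v[0]).max(),(q@v[1]).min(),(q@v[1]).max())
print("hub",onplane(c,[[340.5,218]],48))
print("tipb",onplane(c,[[430,127]],41), "tipA vis",onplane(c,[[268,290]],41))
```

```text
outer ((538.7493896484375, -66.15387725830078), (112.30521392822266, 133.1591796875), 0.14967802166938782) [[ 4.8242303e+02  2.7879226e-01]
 [ 4.8277094e+02 -1.3287994e+02]
 [ 5.9507574e+02 -1.3258655e+02]
 [ 5.9472784e+02  5.7218933e-01]]
cont -1 ((538.7493896484375, -66.15387725830078), (112.30521392822266, 133.1591796875), 0.14967802166938782)
cont 2 ((538.5556640625, -66.11114501953125), (104.71057891845703, 126.02476501464844), 0.26939985156059265)
[ 262  155  138  139 4625] prop mean [542.71866337 -66.64339919] dir -85.66378771821488 -64.58404509538403 70.58027789886923 -11.496250774073955 11.45810651697894
hub [[542.41842373 -55.57887095  48.        ]]
tipb [[536.17303351  35.85041276  41.        ]] tipA vis [[ 549.92439519 -139.09122521   41.        ]]
```

Run:
```python
from station import env
from h import *
Q=quat(down(np.radians(47.5))); C=np.array([538.7,-72.6])
env.move_linear(np.r_[C,45],Q,rate=150)
hit=env.move_linear(np.r_[C,0.0],rate=70,stop_force=6)
s=env.read_state(); print(hit,s["time"],s["ee_pos"],s["ft_force"])
f=env.grab_frame("wrist"); cv2.imwrite("pics/w5.png",f[:,:,::-1])
f=env.grab_frame("side"); cv2.imwrite("pics/side5.png",cv2.resize(f[140:310,260:460,::-1],None,fx=3.5,fy=3.5))
```

```text
False 16.7417 [ 5.38897373e+02 -7.24048400e+01  3.00264837e-02] [-0.38962798  0.35159375 -0.64857382]
```

View pics/w5.png

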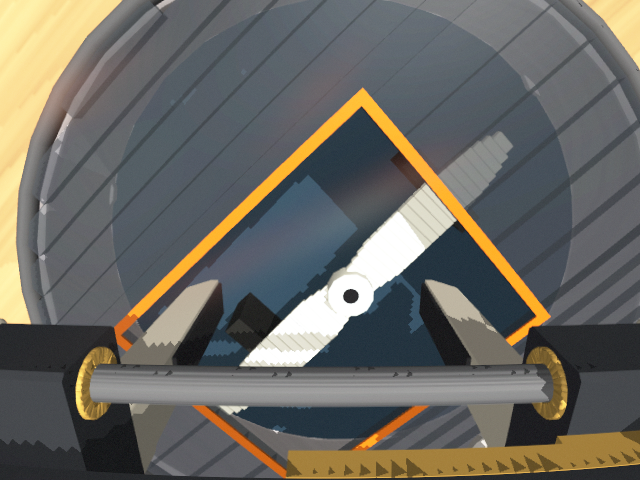

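View pics/side5.png

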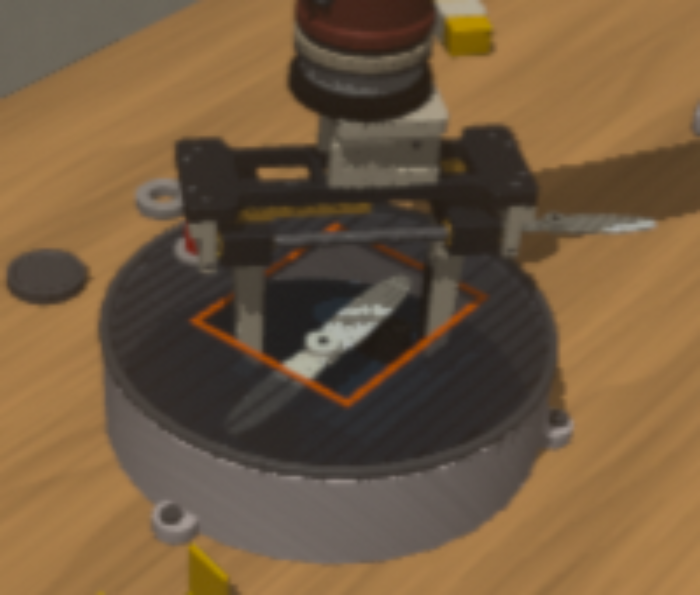

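Run:
```python
from station import env
from h import *
env.close_gripper(grip_force=6)
s=env.read_state(); print(s["time"],s["ee_pos"],s["ft_force"],s["opening"]*93)
f=env.grab_frame("wrist"); cv2.imwrite("pics/w6.png",f[:,:,::-1])
f=env.grab_frame("side"); cv2.imwrite("pics/side6.png",cv2.resize(f[140:310,260:460,::-1],None,fx=3.5,fy=3.5))
```

```text
17.9 [ 5.39103013e+02 -7.23210359e+01  1.86788826e-01] [0.64130809 0.91543371 1.45903871] 27.282490078537812
```

View pics/w6.png

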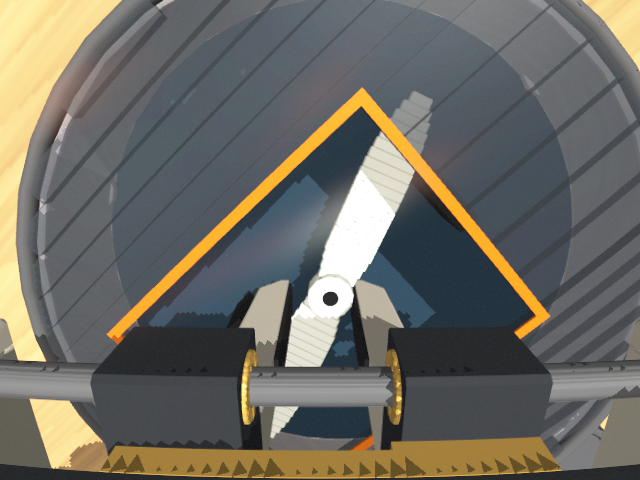

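View pics/side6.png

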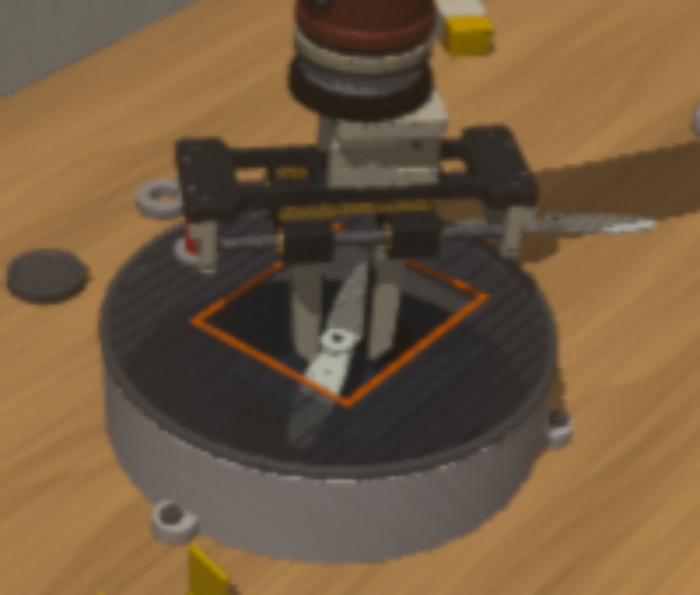

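Run:
```python
from station import env
from h import *
C=np.array([538.7,-72.6])
for a,z in((34,0),(26,-3),(16,-3.5),(6,-3.5),(0,-3.5)):
    env.movep(np.r_[C,z],quat(down(np.radians(a))))
    s=env.read_state(); print(a,round(s["time"],2),s["ee_pos"].round(1),s["ft_force"].round(1),round(s["opening"]*93,1))
    if s["opening"]*93<22.8: break
f=env.grab_frame("wrist"); cv2.imwrite("pics/w7.png",f[:,:,::-1])
```

```text
34 18.29 [ 5.385e+02 -7.280e+01 -1.000e-01] [-0.1 -0.5  0.2] 22.7
```

View pics/w7.png

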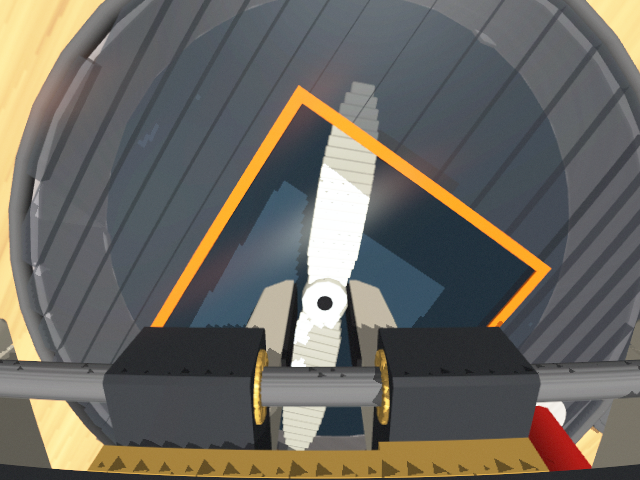

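Run:
```python
from station import env
from h import *
C=np.array([538.7,-72.6])
for a,z in((27,-2.5),(20,-3)):
    env.movep(np.r_[C,z],quat(down(np.radians(a))))
    s=env.read_state(); print(a,round(s["time"],2),s["ee_pos"].round(1),s["ft_force"].round(1),round(s["opening"]*93,1))
env.close_gripper(grip_force=30)
env.movep(np.r_[C,0],quat(down(np.radians(20))))
s=env.read_state(); print(a,round(s["time"],2),s["ee_pos"].round(1),s["ft_force"].round(1),round(s["opening"]*93,1))
f=env.grab_frame("wrist"); cv2.imwrite("pics/w8.png",f[:,:,::-1])
f=env.grab_frame("side"); cv2.imwrite("pics/side8.png",cv2.resize(f[140:310,260:460,::-1],None,fx=3.5,fy=3.5))
```

```text
27 18.59 [539.  -72.9  -2.1] [-0.3  1.3  3.6] 21.7
20 18.84 [539.7 -72.1  -2.6] [1.7 0.5 2.8] 21.9
20 19.31 [537.3 -73.5  -0.6] [ 0.4  0.  -0.3] 20.9
```

View pics/w8.png

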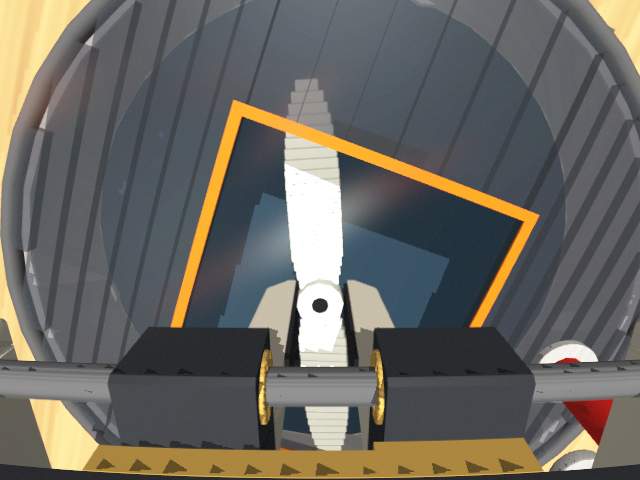

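View pics/side8.png

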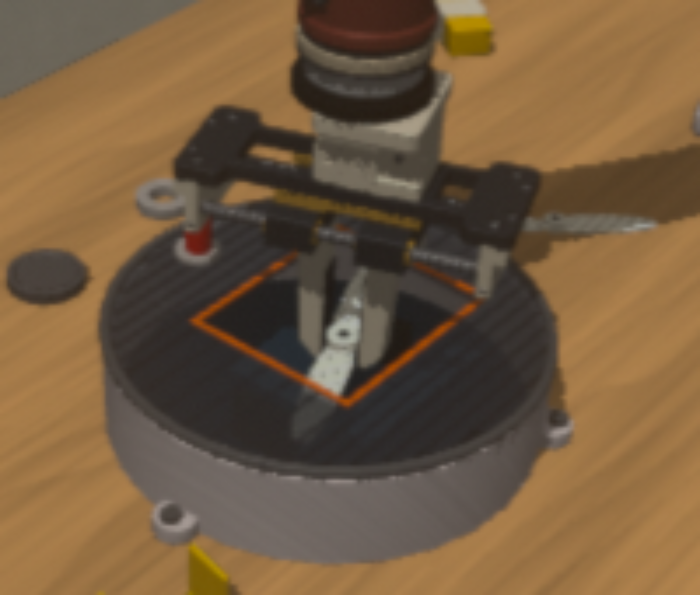

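```bash
cat > plan.py <<'E'
from h import *
PSI=np.radians(-89.8); O=np.array([538.7,-53.6])
EX=np.array([np.cos(PSI),np.sin(PSI),0]); EY=np.array([-EX[1],EX[0],0]); EZ=np.array([0,0,1.])
XT=-41.5   # blade mid in tool x
def tool(X,Z,th,g,Y=0.0):
    """prop centre (X,Z) in pan frame, pitch th -> TCP pos, R"""
    t=np.radians(th); z=np.cos(t)*EX+np.sin(t)*EZ; x=np.cross(EY,z)  # y,z -> x
    R=np.c_[x,EY,z]
    c=np.r_[O,0]+X*EX+Y*EY+Z*EZ
    return c-R@np.array([XT,0,-g]),R
BOX=[(-130,-50,62,67,'coverL'),(75,130,62,67,'coverR'),(50,60,0,38,'sadR'),(-60,-50,0,38,'sadL'),(-130,130,0,8,'floor'),(122,130,0,62,'wallR'),(-130,-122,0,62,'wallL')]
def clr(X,Z,th,g):
    t=np.radians(th); u=np.array([np.cos(t),np.sin(t)]); n=np.array([-u[1],u[0]])
    S=np.linspace(-90,90,181); P=[]
    pr=np.concatenate([np.outer(S,u)+h*n for h in(-3,0,3)]+[np.outer(np.linspace(-10,10,21),u)+7*n])
    f=np.concatenate([np.outer(a*np.ones(60),u)+np.outer(np.linspace(-10,74,60),n) for a in np.linspace(g-8,g+8,5)])
    b=np.concatenate([np.outer(a*np.ones(10),u)+np.outer(np.linspace(74,110,10),n) for a in np.linspace(g-38,g+38,40)])
    out={}
    for nm,Q in(('prop',pr),('fing',f),('body',b)):
        Q=Q+[X,Z]; best=(99,'')
        for x0,x1,z0,z1,l in BOX:
            dx=np.maximum(x0-Q[:,0],Q[:,0]-x1); dz=np.maximum(z0-Q[:,1],Q[:,1]-z1)
            d=np.where((dx>0)&(dz>0),np.hypot(dx,dz),np.maximum(dx,dz)).min()
            if d<best[0]: best=(round(float(d),1),l)
        out[nm]=best
    return out
E
python3 - <<'E'
from station import env
from plan import *
c=env.calibration("wrist"); s=env.read_state(); R=mat(s["tcp_rot"])
hub=onplane(c,[[320,305]],48)[0]; tb=onplane(c,[[307,80]],41)[0]
print("hub",hub,"tool",R.T@(hub-s["ee_pos"]),"tipb",tb,R.T@(tb-s["ee_pos"]),np.linalg.norm((hub-tb)[:2]))
g=-(R.T@(hub-s["ee_pos"]))[2]; print("g",g)
W=[(3,47,0),(-20,50,0),(-24,50,5),(-26,51,10),(-29,53,15),(-31,56,20),(-34,58,25),(-36,60,30),(-30,66,32),(-20,73,34),(0,87,35),(20,102,35),(40,130,35),(40,180,35)]
prev=None
for X,Z,t in W:
    if prev is not None:
        m=[clr(*(prev+(np.array([X,Z,t])-prev)*f),g) for f in np.linspace(0,1,11)]
        mn={k:min(v[k] for v in m) for k in m[0]}
    else: mn=clr(X,Z,t,g)
    prev=np.array([X,Z,t],float)
    p,Rt=tool(X,Z,t,g); q=env.solve_ik(p,quat(Rt)); 
    print((X,Z,t),mn,p.round(0),None if q is None else q.round(2))
E
```

```text
hub [536.36678456 -68.20078538  48.        ] tool [-48.61221166   0.47019178  -5.15081228] tipb [500.78062679  15.27050035  41.        ] [-41.5760512   -4.43537338 -95.75576823] 90.74045495354338
g 5.150812283447423
(3, 47, 0) {'prop': (6.0, 'sadR'), 'fing': (29.0, 'floor'), 'body': (57.6, 'coverL')} [539. -62.   6.] [ 0.28  0.72 -0.31  1.91  0.38  0.58 -0.28]
(-20, 50, 0) {'prop': (6.0, 'sadR'), 'fing': (27.2, 'coverL'), 'body': (56.2, 'coverL')} [539. -39.   8.] [ 0.23  0.71 -0.31  1.91  0.37  0.58 -0.32]
(-24, 50, 5) {'prop': (5.8, 'sadL'), 'fing': (21.6, 'coverL'), 'body': (53.9, 'coverL')} [539. -38.   9.] [ 0.12  0.7  -0.23  1.92  0.43  0.59 -0.41]
(-26, 51, 10) {'prop': (3.9, 'sadL'), 'fing': (18.0, 'coverL'), 'body': (51.2, 'coverL')} [539. -40.  11.] [ 0.01  0.7  -0.14  1.92  0.48  0.6  -0.5 ]
(-29, 53, 15) {'prop': (3.5, 'sadL'), 'fing': (13.8, 'coverL'), 'body': (49.0, 'coverL')} [539. -40.  14.] [-0.09  0.7  -0.07  1.92  0.53  0.63 -0.59]
(-31, 56, 20) {'prop': (3.5, 'sadL'), 'fing': (11.2, 'coverL'), 'body': (47.3, 'coverL')} [539. -42.  19.] [-0.19  0.71  0.01  1.91  0.
[... 528 characters left out ...]
rL'), 'body': (44.3, 'coverL')} [539. -61.  41.] [-0.4   0.76  0.17  1.89  0.67  0.79 -0.8 ]
(0, 87, 35) {'prop': (2.7, 'sadL'), 'fing': (25.4, 'coverL'), 'body': (49.0, 'coverL')} [539. -82.  56.] [-0.38  0.73  0.18  1.9   0.69  0.8  -0.78]
(20, 102, 35) {'prop': (2.7, 'sadL'), 'fing': (49.6, 'coverL'), 'body': (61.8, 'coverL')} [ 539. -102.   71.] [-0.34  0.71  0.19  1.9   0.7   0.8  -0.75]
(40, 130, 35) {'prop': (0.9, 'coverL'), 'fing': (51.6, 'coverR'), 'body': (76.8, 'coverL')} [ 539. -122.   99.] [-0.3   0.66  0.18  1.89  0.7   0.83 -0.69]
(40, 180, 35) {'prop': (19.9, 'coverL'), 'fing': (61.9, 'coverR'), 'body': (99, '')} [ 539. -122.  149.] [-0.27  0.58  0.13  1.85  0.68  0.94 -0.63]
```

```bash
cat > mk.py <<'E'
from plan import *
g=5.2
def sc(X,Z,t):
    c=clr(X,Z,t,g); return min(c['prop'][0],c['fing'][0]-1)
def best(t,Xs,Zs):
    return max(((sc(X,Z,t),X,Z) for X in Xs for Z in Zs))
path=[(3,47,0),(-18,50,0)]
pX,pZ=-18,50
for t in (6,12,18,24,30):
    s,X,Z=best(t,np.arange(pX-8,pX+5,1.),np.arange(pZ-2,pZ+8,1.)); path.append((X,Z,t)); print(t,s,X,Z); pX,pZ=X,Z
for dX,t in((12,33),(12,35),(14,37),(14,38),(14,38)):
    X=pX+dX; s,X,Z=best(t,[X],np.arange(pZ,pZ+22,.5)); path.append((X,Z,t)); print(t,s,X,Z); pX,pZ=X,Z
np.save("path.npy",np.array(path))
for a,b in zip(path[:-1],path[1:]):
    a=np.array(a,float);b=np.array(b,float)
    m=[clr(*(a+(b-a)*f),g) for f in np.linspace(0,1,9)]; print(b,{k:min(v[k] for v in m) for k in m[0]})
E
python3 mk.py
```

```text
6 8.2 -24.0 53.0
12 7.7 -22.0 57.0
18 6.9 -18.0 62.0
24 5.9 -17.0 67.0
30 4.9 -17.0 72.0
33 4.3 -5.0 82.5
35 3.9 7.0 93.5
37 7.5 21.0 102.0
38 17.0 35.0 103.0
38 28.8 49.0 103.0
[-18.  50.   0.] {'prop': (6.0, 'sadR'), 'fing': (29.0, 'floor'), 'body': (56.3, 'coverL')}
[-24.  53.   6.] {'prop': (6.9, 'coverR'), 'fing': (21.6, 'coverL'), 'body': (56.2, 'coverL')}
[-22.  57.  12.] {'prop': (7.7, 'sadL'), 'fing': (21.6, 'coverL'), 'body': (55.6, 'coverL')}
[-18.  62.  18.] {'prop': (6.9, 'coverL'), 'fing': (22.5, 'coverL'), 'body': (55.2, 'coverL')}
[-17.  67.  24.] {'prop': (5.9, 'coverL'), 'fing': (26.1, 'coverL'), 'body': (54.3, 'coverL')}
[-17.  72.  30.] {'prop': (4.9, 'coverL'), 'fing': (27.4, 'coverL'), 'body': (52.7, 'coverL')}
[-5.  82.5 33. ] {'prop': (4.3, 'coverL'), 'fing': (28.3, 'coverL'), 'body': (52.7, 'coverL')}
[ 7.  93.5 35. ] {'prop': (3.9, 'coverL'), 'fing': (43.4, 'coverL'), 'body': (59.7, 'coverL')}
[ 21. 102.  37.] {'prop': (3.1, 'sadL'), 'fing': (51.2, 'coverR'), 'body': (68.3, 'coverL')}
[ 35. 103.  38.] {'prop': (7.5, 'sadL'), 'fing': (43.0, 'coverR'), 'body': (74.4, 'coverL')}
[ 49. 103.  38.] {'prop': (17.0, 'sadL'), 'fing': (34.4, 'coverR'), 'body': (75.4, 'coverL')}
```

Run:
```python
from station import env
from plan import *
g=5.2
s=env.read_state(); p=s["ee_pos"].copy()
def go(p,R,rate=60,f=6):
    hit=env.move_linear(p,quat(R),rate=rate,stop_force=f); s=env.read_state()
    print(hit,round(s["time"],2),s["ee_pos"].round(1),s["ft_force"].round(1),round(s["opening"]*93,1)); return hit
p[2]=6; go(p,down(np.radians(20)),40)
P,R=tool(13.8,48,0,g); env.movep(P,quat(R))
path=np.load("path.npy")
P,R=tool(*path[1],g); go(P,R)
f=env.grab_frame("wrist"); cv2.imwrite("pics/w9.png",f[:,:,::-1])
f=env.grab_frame("side"); cv2.imwrite("pics/side9.png",cv2.resize(f[140:310,260:460,::-1],None,fx=3.5,fy=3.5))
```

```text
False 19.71 [537.7 -73.4   6.3] [ 0.1 -0.6 -0.4] 20.5
False 20.74 [538.6 -40.9   8.5] [-0.1 -0.6  0.1] 20.7
```

View pics/w9.png

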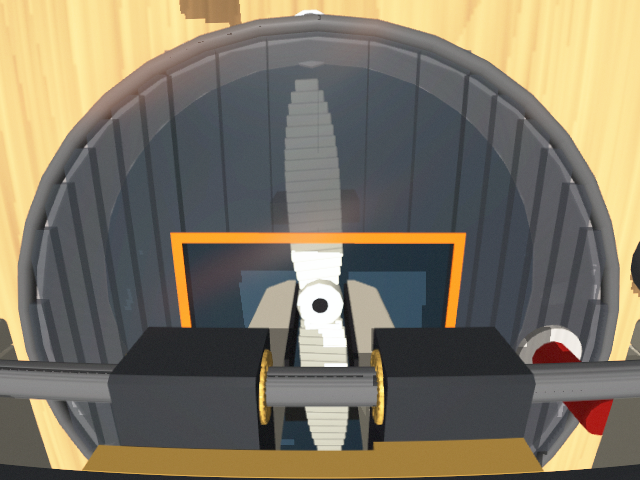

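View pics/side9.png

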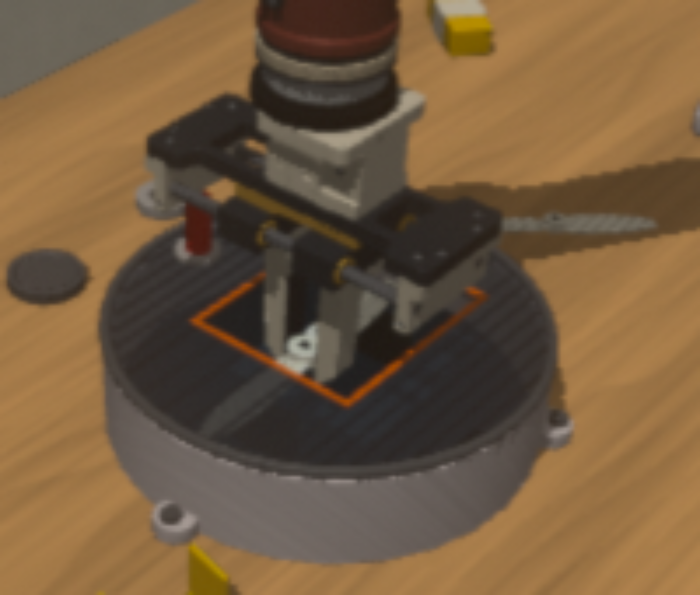

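Run:
```python
from station import env
from plan import *
g=5.2; path=np.load("path.npy")
for w in path[2:7]:
    P,R=tool(*w,g); hit=env.move_linear(P,quat(R),rate=25,stop_force=5); s=env.read_state()
    print(w,hit,round(s["time"],2),(s["ee_pos"]-P).round(1),s["ft_force"].round(1),round(s["opening"]*93,1))
    if hit: break
env.dwell(0.2)
f=env.grab_frame("wrist"); cv2.imwrite("pics/w10.png",f[:,:,::-1])
f=env.grab_frame("side"); cv2.imwrite("pics/side10.png",cv2.resize(f[140:310,260:460,::-1],None,fx=3.5,fy=3.5))
```

```text
[-24.  53.   6.] True 21.05 [-0.1  0.8 -1.4] [-0.1  0.8  0.5] 20.9
```

View pics/w10.png

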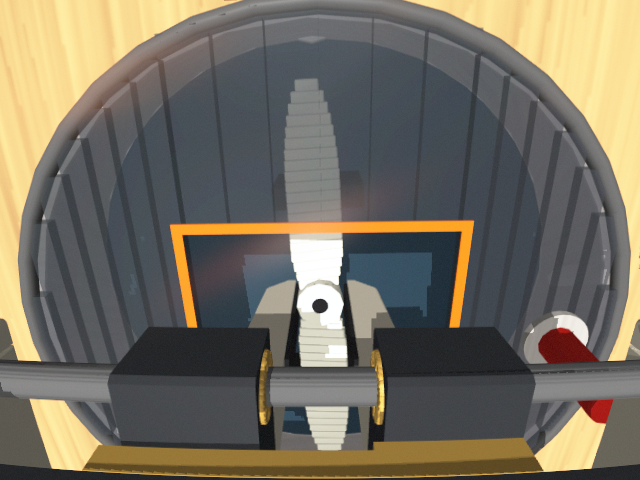

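View pics/side10.png

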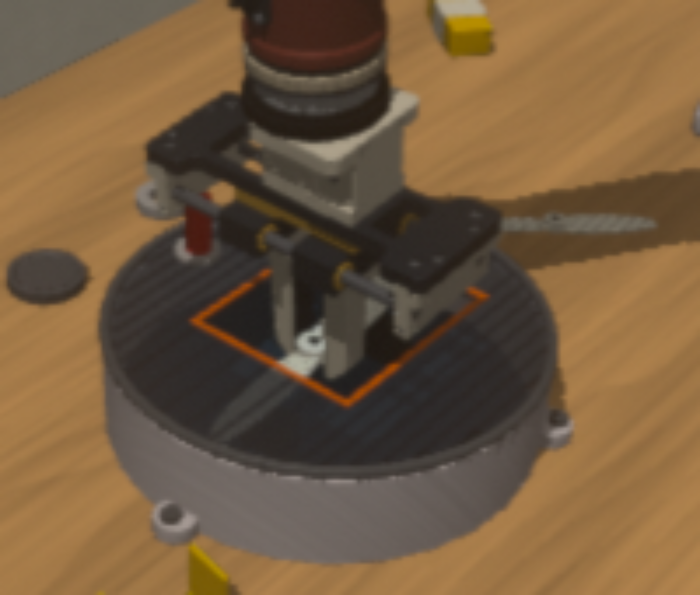

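Run:
```python
from station import env
from plan import *
g=5.2; path=np.load("path.npy")
for w in path[2:7]:
    P,R=tool(*w,g); d=np.linalg.norm(P-env.read_state()["ee_pos"])
    hit=env.move_linear(P,quat(R),rate=max(d/1.0,1.),stop_force=8); s=env.read_state()
    Ra=mat(s["tcp_rot"]); th=np.degrees(np.arcsin(Ra[2,2]))
    print(w,hit,round(s["time"],2),(s["ee_pos"]-P).round(1),round(th,1),s["ft_force"].round(1),round(s["opening"]*93,1))
    if hit: break
env.dwell(0.2)
f=env.grab_frame("wrist"); cv2.imwrite("pics/w11.png",f[:,:,::-1])
f=env.grab_frame("side"); cv2.imwrite("pics/side11.png",cv2.resize(f[140:310,260:460,::-1],None,fx=3.5,fy=3.5))
```

```text
[-24.  53.   6.] False 22.26 [-0.  -0.1 -0. ] 6.0 [-0.1  0.4 -1.3] 20.5
[-22.  57.  12.] False 23.42 [-0.  -0.3 -0. ] 12.0 [-0.3 -0.4 -0.1] 20.7
[-18.  62.  18.] False 24.59 [-0.  -0.3  0. ] 18.0 [-1.   0.8  0.1] 20.8
[-17.  67.  24.] False 25.76 [-0.  -0.3  0. ] 24.0 [-0.1 -0.6 -0.4] 20.7
[-17.  72.  30.] False 26.93 [-0.  -0.3  0.1] 30.0 [-0.5 -0.2 -1.5] 20.7
```

View pics/w11.png

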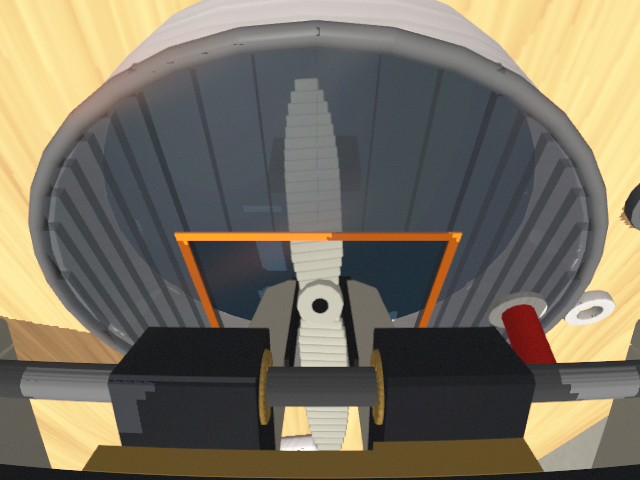

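View pics/side11.png

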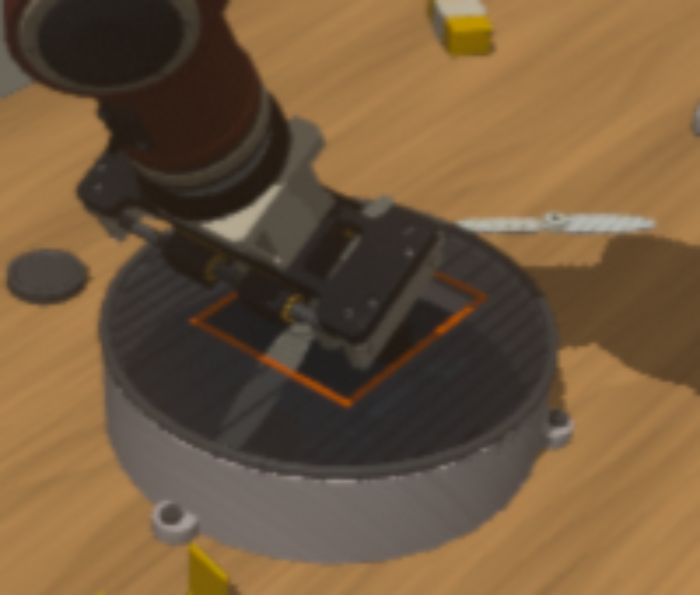

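Run:
```python
from station import env
from plan import *
g=5.2; path=[tuple(w) for w in np.load("path.npy")[7:11]]+[(35,140,38),(30,185,34)]
for w in path:
    P,R=tool(*w,g); d=np.linalg.norm(P-env.read_state()["ee_pos"])
    hit=env.move_linear(P,quat(R),rate=max(d/1.0,1.),stop_force=8); s=env.read_state()
    print(w,hit,round(s["time"],2),(s["ee_pos"]-P).round(1),s["ft_force"].round(1),round(s["opening"]*93,1))
    if hit: break
env.dwell(0.3)
f=env.grab_frame("wrist"); cv2.imwrite("pics/w12.png",f[:,:,::-1])
f=env.grab_frame("side"); cv2.imwrite("pics/side12.png",f[:,:,::-1])
f=env.grab_frame("top"); cv2.imwrite("pics/top12.png",f[:,:,::-1])
```

```text
(np.float64(-5.0), np.float64(82.5), np.float64(33.0)) False 28.38 [-0. -0. -0.] [ 0.   0.2 -0.2] 20.8
(np.float64(7.0), np.float64(93.5), np.float64(35.0)) False 29.53 [-0. -0. -0.] [-0.3 -0.3  0.2] 21.0
(np.float64(21.0), np.float64(102.0), np.float64(37.0)) False 30.68 [ 0.   0.1 -0. ] [ 0.4  0.8 -1.3] 20.3
(np.float64(35.0), np.float64(103.0), np.float64(38.0)) False 31.82 [ 0.   0.1 -0. ] [-0.   0.1 -1.1] 20.7
(35, 140, 38) False 32.98 [-0.2  0.  -0.2] [-0.5  0.1 -0.4] 20.7
(30, 185, 34) False 34.12 [-0.3  0.1 -0.4] [-0.5 -0.1 -0.3] 20.8
```

View pics/w12.png

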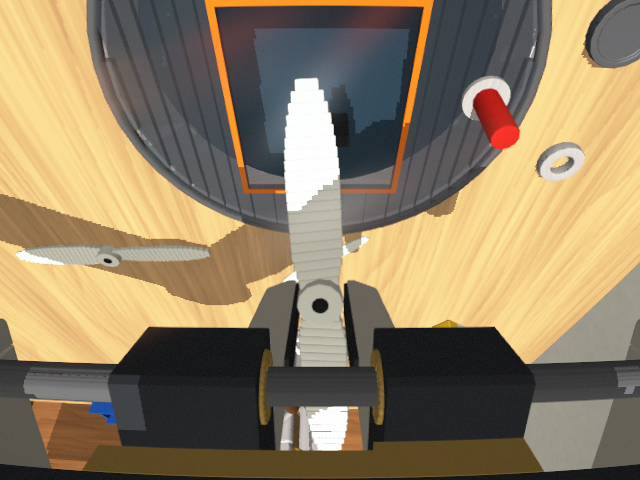

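View pics/side12.png

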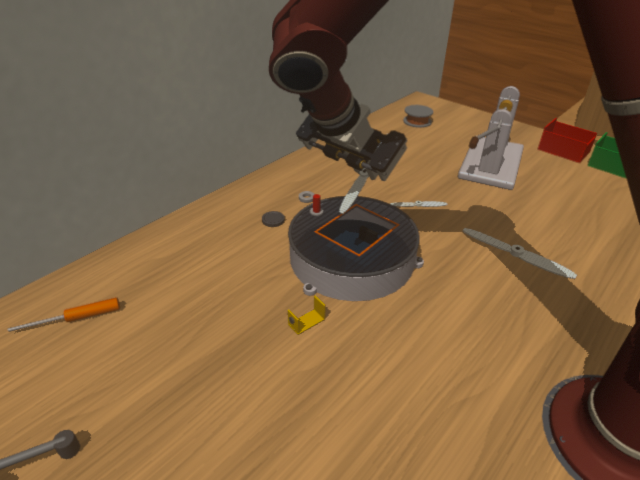

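View pics/top12.png

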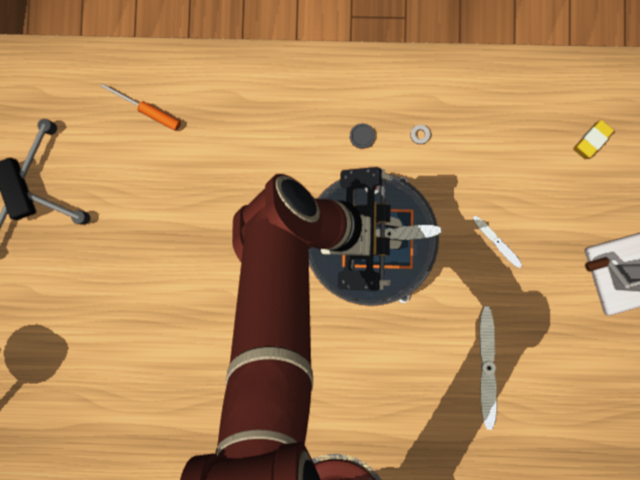

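Run:
```python
from station import env
from plan import *
c1=env.calibration("wrist"); c2=env.calibration("side")
o1,d1=ray(c1,[[306,80]]); o2,d2=ray(c2,[[343,212]])
d1,d2=d1[0],d2[0]; A=np.c_[d1,-d2]; t=np.linalg.lstsq(A,o2-o1,rcond=None)[0]
print("tip b",o1+t[0]*d1,o2+t[1]*d2)
# cover angle
im=cv2.imread("pics/top12.png"); H,S,V=cv2.split(cv2.cvtColor(im,cv2.COLOR_BGR2HSV)); c=env.calibration("top")
m=(H>=5)&(H<=15)&(S>180)&(V>120); m[:260]=0; m[275:]=0; m[:,:341]=0; m[:,416:]=0
ys,xs=np.nonzero(m); P=onplane(c,np.c_[xs,ys],67); v=cv2.fitLine(P[:,:2].astype(np.float32),cv2.DIST_HUBER,0,.01,.01).ravel(); print("edge angle",np.degrees(np.arctan2(v[1],v[0])))
p,R=tool(30,200,34,5.2); env.move_linear(p,quat(R),rate=25); env.dwell(0.6)
s=env.read_state(); print(s["time"],s["ft_force"],s["opening"]*93,abs(s["joint_vel"]).max())
env.finish_job()
```

```text
tip b [533.46101018  -7.08085417 136.32021928] [531.32685395 -10.37967763 138.20017638]
edge angle 89.45478
35.9167 [ 0.87069785 -0.52713637 -0.33484617] 20.651308807948787 0.0012836952060270895
the job is handed in; nothing more can be done
```

The cover is at its stop, and the propeller was out and held steady above it when I handed the job in at 35.9 s. No verdict is reported, so this rests on my own checks.

**What I did:** I gripped the red peg and turned the cover counter-clockwise until it resisted with about 26 N. The open fingers are wider than the window, so I entered with the jaws diagonal and closed lightly. I then turned the tool so the propeller lined up with the pads, gripped it with 30 N, tipped end A up 30–38° and slid it out through the window.

**Last checks:**
- **Lower tip:** two views put it about 137 mm above the table (135 mm expected), and I raised it another 15 mm after that. That leaves it about 85 mm above the cover.
- **Grip:** the opening stayed near 20.7 mm, and the propeller looked unmoved in the fingers.
- **Contact:** from the final tipping moves through the lift-out the wrist force read under about 2 N, so I saw no sign of pressing on the cover.
- **Cover:** the window edge was within 0.5–1° of where it was at the stop.
- **Bystanders:** the lens cap, bracket and magnet look unmoved in the pictures; I did not measure them.

**What went wrong or disagreed:**
- **Fingertip position:** the real fingertips sit about 31 mm behind the reported tool point. My first close on the peg shut above it, so I corrected by 31 mm from the pictures and repeated it.
- **Peg stop threshold:** my 9 N stop never triggered on the peg, because it resets with each short segment. I judged the stop from the rising force instead.
- **False stop while tipping:** the first tipping move stopped early with no contact force left and nothing in the pictures, probably because it turned too fast. I repeated it more slowly.

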